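Hang the hooked vial carrier on the sampler's feed rail

ROBOT

A 6-joint arm with a two-finger parallel gripper is mounted at the origin on the work surface. World frame = base frame: x ahead of the robot, y to its left, z up, the work surface at z = 0. Lengths are in mm, angles in degrees, forces in N, time in s.
With the tool pointing down it reaches from about 300 to 850 mm from the base axis. Payload 4.2 kg.
Tool frame: the origin (TCP) lies at the centre of the arm's flange, where the gripper is bolted on; the fingertips stand 191 mm ahead of it and the grasp point (between the pads) lies 172 mm ahead of it; y points along the fingers, x is the direction in which the jaws open and shut, and the axes are right-handed (so a half turn about y gives the same grasp; the last joint's range is limited). The gripper opens to 91 mm and grips with 3 to 60 N. Pads are 32 mm wide; open, the fingers measure 118 mm over their backs; the gripper's body (76 mm by 178 mm) begins 60 mm behind the grasp point.
Start: joints at [-64.458, 18.312, 89.639, -0, 72.044, -1.146], TCP at [258.252, -513.74, 404.776] pointing down, gripper open.
Joint ranges: [-177.97, 177.97], [-48.28, 115.42], [12.27, 149.76], [-77.06, 257.06], [2.81, 150.46], [-146.56, 146.56]. Speed limits (degrees/s): [147.25, 147.25, 180, 180, 180, 180].

INTERFACE

Orientations are given as [roll, pitch, yaw] about the fixed x, y, z axes, in that order (R = Rz(yaw) Ry(pitch) Rx(roll)).
In Python, from workcell import env gives the robot as it stands.
- The arm moves only by the tool carry_out, never from a script. Its argument "increments" is a list of rows, each a list of 3 entries, a list of its own where there are three numbers: the turn, a rotation vector about the tool's x, y, z in rad, then the shift along the tool's x, y, z in mm, then the closure, from 0 (fully open) to 1 (shut). In form: [[[wx, wy, wz], [dx, dy, dz], claw], ...]. A call has 1 to 10 rows; each row is the pose to reach, as a shift and turn from the pose commanded when the call began, along the tool's axes at that moment; what a row does not reach only later rows make up. A row lasts 1/12 s, in which the tool goes at most 41.7 mm and 7.16 degrees, less where a joint would pass 70% of its speed; a pose out of reach is approached as far as the arm can. A call with a gripper value outside its range is refused whole. The fingers move at their own pace and stop on an object; "force" is the grip in N (left out, the last holds). Time passes only in rows, so rows that repeat a pose let the fingers close. It gives the time, the measured TCP pose, the force and the opening at its end, in the units of the state.
- env.state(): the state, without advancing time (a new reading comes with each control period).
- env.grab_frame(name): name is "side" or "top" or "wrist"; returns a dict with "frame" (400x640x3 uint8, blue, green, red), "z_map" (400x640 float32, mm along the optical axis (not along the pixel's ray), 0 where there is no reading), "camera_matrix" (3x3 intrinsics, pixels), "rvec" (rotation vector, rad) and "tvec" (3), from world to camera coordinates, as OpenCV has them; the wrist camera has in their place "hand_eye" (4x4, takes a point from camera to tool coordinates, whose origin is the TCP and whose axes are the tool frame's). Camera axes: x right, y down, z forward; pixel columns grow to the right and rows downward; lengths in mm; the calibration is good to about 2 mm. A picture is of the moment at which its call begins: read the wrist's pose just before it.
- env.job_done(): hands the job in, once; it reports no verdict.
The state is a dict: "time_s": time; "qpos": joint angles; "qvel": joint speeds; "effort": joint torques, N m; "ee_pos": TCP position; "ee_rot": TCP orientation; "force": force on the tool from outside, world axes, zero at the start; "torque": the same for the moment, N m; "gripper_width": finger opening in mm.
Only numpy, scipy, OpenCV 4.12 (cv2) and the standard library are available. Lean on these libraries where they do the work, as an engineer would, in place of code of your own. Each camera call takes 0.05 s, during which the arm holds its last target. There are 200 camera calls.

TASK

Pick up the white vial carrier by its blue grip tab, lift its steel hook over the yellow-edged anti-jump lip of the feed rail and lower the hook into the channel behind the lip; then feel along the channel for the notch and let the hook drop fully home in it, so that the green seat switch at its bottom is pressed down, and leave the carrier hanging there upright. Work gently: never press, push or drag the hook hard against the rail, keep the carrier upright throughout, and leave the other things on the bench where they are.

Things in the scene. Friction and masses are not known exactly. Their poses are not given: they have to be found in the camera images.
- grip_tab (a point): Centre of the blue grip tab on top of the loose white vial carrier (0.38 to 0.58 kg), which starts standing upright on the table, left or right. The tab is an upright plate 12 mm thick in the carrier's x, 50 mm wide in y, 45 mm tall; grasp it from above across the 12 mm. Its centre is 165.5 mm above the carrier's underside. Axes: +x is the way the hook points out, z up.
- tray_base (a point): Centre of the carrier's flat underside; axes as the grip tab, which is 40 mm in +x of it. A tray of 8 amber vials (80 mm in x, 100 mm in y, 54 mm tall) on the -x side of an upright back plate 6 mm thick, 100 mm wide, 143 mm tall, whose +x face is in the plane of the tab's centre. The carrier's centre of mass lies 15 to 35 mm to the -x side of the tab.
- hook: Steel hook, rigid on the carrier, same axes. Origin: centre of the underside of its toe, 16 mm in +x of the tab's centre and 64.5 mm below it. An arm 28 mm wide, 8 mm thick runs out in +x under the tab; at its end the toe points down: 10 mm thick in x, 28 mm wide in y, 34 mm long (last 3 mm narrowed to 7 x 24.5). Gap between back plate and toe, which takes the lip: 11 mm.
- stand: Fixed stand of the feed rail. Origin on the table, straight below the rail's front face, mid-stand; +x leads away from the robot across the rail, y along it, z up. The rail is clamped on by hand and its own place is not measured: 0 to 14 mm above its lowest setting, and shifted up to 40 mm either way along y; never in x, never turned. The foot (12 mm thick) is on the +x side only.
- lip_lowest (a point): Point of the stand where the top front edge of the yellow-edged anti-jump lip would be, mid-rail, at the lowest, unshifted setting: 165 mm above the table, x = 0 of the stand. The true lip is 0 to 14 mm higher. The lip is the top of the rail's front plate, 6 mm thick (x = 0 to 6 mm), 90 mm tall. The hung carrier's back plate stands or leans against it.
- floor_lowest (a point): Point of the stand at the middle of the channel's floor behind the lip, lowest setting: 145 mm above the table (truly 0 to 14 mm higher), x = 15 mm. Channel: x = 6 to 24 mm, 20 mm deep below the lip, 300 mm long, shut at both ends by blue blocks reaching 9 mm above the lip. Back wall behind it: x = 24 to 30 mm, 6 mm higher than the lip. All rigid; feel with some 3 to 6 N.
- notch_lowest (a point): Bottom of the one notch in the channel's floor, at mid-length of the rail, lowest unshifted setting: 135 mm above the table, x = 15 mm. Truly 0 to 14 mm higher and up to 40 mm either way along y. 10 mm deeper than the floor, 34 mm long in y, as wide as the channel: the 28 mm toe drops in. Home, the hook's arm is 4 mm above the lip; let go, the carrier leans about 3 degrees.
- seat_switch (a joint): Green spring plunger in the bottom of the notch, 12 x 14 mm. 0 when free, standing 4.5 mm proud of the notch's bottom; grows (m) as it is pressed, to about 0.0045 with the hook fully home. Fully down takes under 1 N: the carrier's weight does it.
- plain_rack: Bystander: the other, low grey plastic rack of red-capped clear vials, 80 x 100 x 64 mm, no hook: not to be moved. Origin on its underside at the middle of its +x edge
- beaker: Bystander: empty glass beaker, 56 mm wide, 60 mm tall, origin under its centre
- amber_bottle: Bystander: amber glass reagent bottle with blue cap, 72 mm wide, 150 mm tall, origin under its centre
- wash_bottle: Bystander: white plastic bottle, 64 mm wide, 160 mm tall, origin under its centre
- reagent_jar: Bystander: white jar with red lid, 60 mm wide, 75 mm tall, origin under its centre
- marker: Bystander: blue marker pen lying flat, 14 mm thick, 120 mm long, origin under its middle
Not all that is in view belongs to the job. What is shaped like the part that bears grip_tab but red is not meant.

How it is judged:
By the outcome, as a careful person would: the job done as asked, in the order asked, and still so for the second after the job is handed in, with the robot touching nothing.
It also fails if it takes over 72 s, if anything falls off the work surface, if the arm or the gripper's body presses on something with over 40 N, if the wrist force passes 120 N, or if a joint passes its speed limit or range.

## Working session

There is one attempt and no reset: what is moved stays moved. The work goes in short steps, Python scripts to look and compute and a tool call to move; the robot and the scene stay as the last step left them, time stands still between calls to the robot, and variables do not carry over. Pictures are saved under pics/ and viewed, about 8 in all and at most 12, crops included, and the job is handed in when it is done.

Besides the shell and the picture viewer there is one more tool, called after ">>>" as name([rows], argument=value, ...), one row to a line, values as JSON. carry_out: Moves the arm, as the interface text tells. Its arguments: {"type":"object","properties":{"increments":{"type":"array","items":{"type":"array"}},"force":{"type":"number"}},"required":["increments"]}

```bash
mkdir -p pics; cat > h.py <<'E'
import numpy as np, cv2
from workcell import env
from scipy.spatial.transform import Rotation as R
def pts(f, T=None):
    K=f["camera_matrix"]; z=f["z_map"]; v,u=np.mgrid[:400,:640]
    p=np.stack([(u-K[0,2])/K[0,0]*z,(v-K[1,2])/K[1,1]*z,z],-1)
    if T is None:
        Rm=cv2.Rodrigues(np.array(f["rvec"],float))[0]; return (p-np.array(f["tvec"]).ravel())@Rm
    H=T@np.array(f["hand_eye"]); return p@H[:3,:3].T+H[:3,3]
def tool(s):
    T=np.eye(4);T[:3,:3]=R.from_euler('xyz',s["ee_rot"],degrees=True).as_matrix();T[:3,3]=s["ee_pos"];return T
E
python3 - <<'E'
from h import *
s=env.state();print(s)
for n in("top","side"):
    f=env.grab_frame(n);cv2.imwrite(f"pics/{n}0.png",f["frame"]);np.save(f"{n}0.npy",np.dstack([pts(f),f["frame"],f["z_map"]]))
    Rm=cv2.Rodrigues(np.array(f["rvec"],float))[0];print(n,-Rm.T@np.array(f["tvec"]).ravel(),Rm[2],f["camera_matrix"][0,0])
E
```

```text
{'time_s': 0.0, 'qpos': array([-6.44579155e+01,  1.83504951e+01,  8.97089831e+01, -2.87194853e-03,
        7.20449951e+01, -1.14609234e+00]), 'qvel': array([ 0.02391245, -0.05416549, -0.02722737, -0.02523182,  0.00687163,
        0.03456133]), 'effort': array([-2.39941408e-03, -4.12472534e+01, -2.31977105e+01,  7.23876245e-02,
        4.56385652e-02, -1.32875443e-04]), 'ee_pos': array([ 258.16387753, -513.57492731,  403.91401417]), 'ee_rot': array([-90.00064027,   0.10450706, -63.31093587]), 'force': array([ 0.42243229,  0.26958522, -0.65638601]), 'torque': array([-0.00113789, -0.01599217,  0.01574742]), 'gripper_width': 91.27562499072674}
top [ 304.44052408  -11.43900904 1472.61564787] [ 0.11892462 -0.00721152 -0.9928771 ] 432.56695206887576
side [ 271.32348229 -951.87769767  943.65485028] [ 0.15932876  0.73686456 -0.65699693] 404.5097289793572
```

View pics/top0.png

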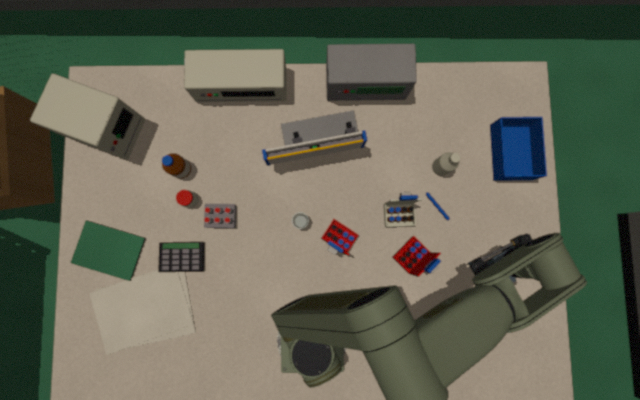

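View pics/side0.png

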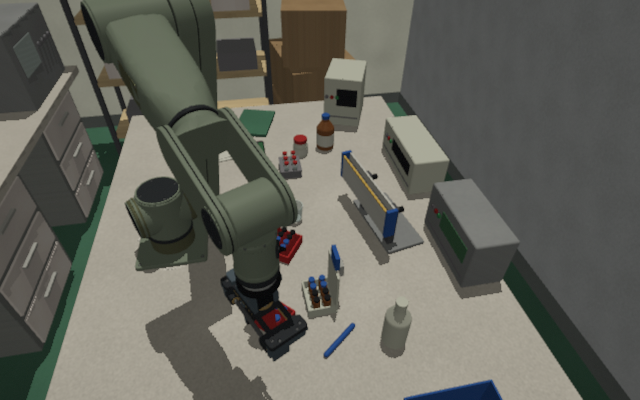

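```bash
python3 - <<'E'
from h import *
from scipy import ndimage as nd
for n in("top","side"):
    a=np.load(n+"0.npy");P=a[...,:3];hsv=cv2.cvtColor(a[...,3:6].astype(np.uint8),cv2.COLOR_BGR2HSV);H,S,V=[hsv[...,i].astype(int) for i in range(3)]
    for nm,m in(("blue",(H>95)&(H<130)&(S>120)&(V>50)),("yel",(H>15)&(H<35)&(S>130)&(V>100)),("green",(H>45)&(H<80)&(S>120)&(V>60))):
        l,k=nd.label(m&(a[...,6]>0))
        for i in range(1,k+1):
            q=l==i
            if q.sum()<12: continue
            p=P[q]
            if not(150<np.median(p[:,0])<900 and abs(np.median(p[:,1]))<500 and -20<np.median(p[:,2])<300):continue
            vv,uu=np.nonzero(q); z=p[:,2]; t=p[z>np.percentile(z,97)-12]
            r=cv2.minAreaRect(t[:,:2].astype(np.float32))
            print(n,nm,q.sum(),(int(uu.mean()),int(vv.mean())),"zmax %.0f"%np.percentile(z,97),"top rect",np.round(r[0],1),np.round(r[1],1),round(r[2],1))
            if nm=="yel":
                c=np.polyfit(p[:,1],p[:,0],1);print("  yel fit x=",c,"y",p[:,1].min(),p[:,1].max(),"z",np.median(z))
E
```

```text
top blue 32 (363, 136) zmax 182 top rect [ 639.9 -169.9] [28.   8.5] 7.3
top blue 29 (264, 154) zmax 184 top rect [584.7 134.1] [29.9  9. ] 11.0
top blue 76 (167, 160) zmax 155 top rect [576.4 440.5] [26.9 28.9] 23.3
top blue 82 (437, 205) zmax 20 top rect [ 436.1 -431.6] [109.5   8.9] 37.8
top blue 64 (407, 197) zmax 191 top rect [ 448.  -297.4] [ 7.3 45.2] 0.0
top blue 17 (397, 209) zmax 59 top rect [ 422.9 -289.4] [11.7 13.5] 25.7
top blue 16 (391, 209) zmax 63 top rect [ 421.6 -266.4] [12.7 10.8] 55.8
top blue 13 (391, 218) zmax 62 top rect [ 391.6 -266.7] [ 8.8 11.1] 38.7
top blue 13 (398, 218) zmax 62 top rect [ 393.2 -289.8] [11.1  9.8] 40.6
top blue 44 (335, 246) zmax 194 top rect [303.  -75.1] [46.4  7.4] 55.5
top blue 15 (416, 244) zmax 58 top rect [ 306.5 -347.3] [12.3  9.7] 89.4
top blue 13 (412, 248) zmax 59 top rect [ 293.2 -333.2] [10.1  9.5] 8.2
top blue 14 (423, 250) zmax 59 top rect [ 286.9 -367.7] [10.7  9.7] 88.9
top blue 13 (418, 255) zmax 60 top rect [ 270.9 -350.9] [10.6  9.8] 88.8
top blue 84 (431, 265) zmax 193 top rect [ 243.8 -361.2] [ 9.8 44.4] 46.0
top ye
[... 582 characters left out ...]
rect [ 445.  -302.9] [11.7 45.5] 2.4
side blue 53 (322, 280) zmax 58 top rect [ 420.1 -283.6] [14.4 40.5] 3.1
side blue 58 (311, 282) zmax 58 top rect [ 390.5 -284.5] [42.9 14.1] 88.1
side blue 24 (277, 317) zmax 57 top rect [ 286.1 -371.4] [ 9.2 15.6] 3.9
side blue 200 (338, 340) zmax 17 top rect [ 432.1 -437. ] [115.6  10.6] 37.4
side yel 69 (355, 171) zmax 173 top rect [588.6  38.2] [  8.4 172.8] 10.2
  yel fit x= [-1.77202187e-01  5.95278894e+02] y -47.55183569284585 123.16650306781256 z 169.95763325805973
side yel 55 (376, 198) zmax 173 top rect [ 614.  -107.5] [  6.6 116.1] 10.8
  yel fit x= [-1.81449250e-01  5.94298571e+02] y -165.14902071392075 -50.07787332725909 z 170.27560929532072
```

>>> carry_out([
  [[0,-0.12,0],[-11,-8,27],0],
  [[0,-0.24,0],[-22,-16,54],0],
  [[0,-0.36,0],[-33,-24,81],0],
  [[0,-0.48,0],[-44,-32,108],0],
  [[0,-0.6,0],[-55,-40,135],0],
  [[0,-0.72,0],[-66,-48,162],0],
  [[0,-0.84,0],[-77,-56,189],0],
  [[0,-0.96,0],[-88,-64,216],0],
  [[0,-1.08,0],[-99,-70,243],0],
  [[0,-1.157,0],[-107,-76,264],0],
])

```text
time_s: 0.93
ee_pos: [447.1, -297.8, 480.8]
ee_rot: [-90.0, 0.0, 3.3]
force: [0.5, -0.0, -0.3]
gripper_width: 91.6
```

```bash
cat > w.py <<'E'
import sys
from h import *
s=env.state();f=env.grab_frame("wrist");T=tool(s);n=sys.argv[1]
cv2.imwrite(f"pics/{n}.png",f["frame"]);np.save(n+".npy",np.dstack([pts(f,T),f["frame"],f["z_map"]]))
print(s["time_s"],s["ee_pos"],s["ee_rot"],s["force"],s["gripper_width"]);print(np.round(f["hand_eye"],3).tolist(),f["camera_matrix"][0,0])
E
python3 w.py w1
```

```text
0.9333 [ 447.064715   -297.81604281  480.83102942] [-8.99573201e+01  3.68789199e-03  3.33771700e+00] [ 0.47398728 -0.03388903 -0.28168922] 91.55703185079145
[[1.0, -0.001, 0.0, 1.092], [-0.0, -0.284, 0.959, 20.072], [-0.001, -0.959, -0.284, 80.978], [0.0, 0.0, 0.0, 1.0]] 308.61344669547634
```

View pics/w1.png

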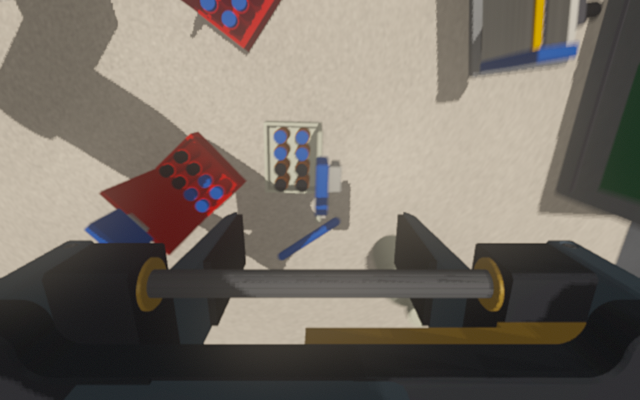

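The wrist view shows the white carrier at (295,160), with its blue tab at (321,185) and the hook to its right. The rail's blue end block is at (525,58). I'll measure the tab next.

```bash
python3 - <<'E'
from h import *
a=np.load("w1.npy");P=a[...,:3];hsv=cv2.cvtColor(a[...,3:6].astype(np.uint8),cv2.COLOR_BGR2HSV);H,S,V=[hsv[...,i].astype(int) for i in range(3)]
m=(H>95)&(H<130)&(S>100)&(V>40);m[:,:305]=0;m[:,335:]=0;m[:150]=0;m[218:]=0
q=m&(P[...,2]>175)&(P[...,2]<200);p=P[q];print(q.sum(),np.median(p[:,2]))
r=cv2.minAreaRect(p[:,:2].astype(np.float32));print(r); v,u=np.nonzero(q);print(u.min(),u.max(),v.min(),v.max())
c=np.polyfit(p[:,1],p[:,0],1);print(c,np.degrees(-np.arctan(c[0])))
# tray outline: top rim z ~54 white
w=(S<70)&(V>110)&(P[...,2]>40)&(P[...,2]<66)&(abs(P[...,0]-410)<60)&(abs(P[...,1]+280)<80)
r=cv2.minAreaRect(P[w][:,:2].astype(np.float32));print(w.sum(),r)
# white plate top/hook
w=(S<90)&(P[...,2]>90)&(P[...,2]<150)&(abs(P[...,0]-450)<60)&(abs(P[...,1]+300)<80)
for lo in range(90,150,10):
    k=w&(P[...,2]>lo)&(P[...,2]<=lo+10)
    if k.sum()>3: print(lo,k.sum(),P[k].min(0),P[k].max(0))
E
```

```text
426 187.70874461061712
((449.2310791015625, -295.1448059082031), (9.966133117675781, 44.23204040527344), 1.3161039352416992)
316 327 164 212
[-3.69640118e-02  4.38478815e+02] 2.1169180817554127
279 ((415.5173034667969, -294.760009765625), (63.71450424194336, 91.196533203125), 1.8998894691467285)
100 10 [ 442.34498473 -284.43838549  100.44239874] [ 468.82501051 -248.21855975  107.5117504 ]
110 22 [ 441.40919116 -284.24704509  110.47546775] [ 468.26161552 -248.27063129  118.49149409]
120 24 [ 441.54907863 -285.80238418  120.01775939] [ 467.84067893 -248.3059732   129.98030803]
130 22 [ 442.62106536 -284.15830523  130.04849233] [ 468.4462369  -248.27829506  139.86881211]
140 508 [ 441.45849564 -348.13585244  140.10063132] [ 469.39397307 -248.05339353  149.95680287]
```

>>> carry_out([
  [[0,0.01,0],[1,25,0],0],
  [[0,0.022,0],[1.4,55,0],0],
  [[0,0.022,0],[1.4,85,0],0],
  [[0,0.022,0],[1.4,110,0],0],
  [[0,0.022,0],[1.4,128,0],0],
  [[0,0.022,0],[1.4,138,0],0],
  [[0,0.022,0],[1.4,138,0],0.3],
  [[0,0.022,0],[1.4,138,0],0.6],
  [[0,0.022,0],[1.4,138,0],0.75],
], force=15)

```text
time_s: 1.73
ee_pos: [447.9, -299.9, 344.0]
ee_rot: [-90.1, -0.1, 1.7]
force: [-0.0, -0.5, -0.3]
gripper_width: 73.9
```

>>> carry_out([
  [[0,0,0],[0,0,0],0.85],
  [[0,0,0],[0,0,0],0.9],
  [[0,0,0],[0,0,0],0.95],
  [[0,0,0],[0,0,0],1],
  [[0,0,0],[0,0,0],1],
  [[0,0,0],[0,0,0],1],
], force=40)

```text
time_s: 2.23
ee_pos: [447.5, -299.5, 342.9]
ee_rot: [-90.0, -0.0, 1.7]
force: [-0.2, -0.3, -0.6]
gripper_width: 34.2
```

>>> carry_out([
  [[0,0,0],[0,0,0],1],
  [[0,0,0],[0,0,0],1],
  [[0,0,0],[0,0,0],1],
  [[0,0,0],[0,0,0],1],
  [[0,0,0],[0,0,0],1],
  [[0,0,0],[0,0,0],1],
  [[0,0,0],[0,0,0],1],
  [[0,0,0],[0,0,0],1],
])

```text
time_s: 2.9
ee_pos: [447.4, -299.5, 342.7]
ee_rot: [-90.0, 0.0, 1.7]
force: [0.3, -0.6, 1.0]
gripper_width: 11.4
```

>>> carry_out([
  [[0,0,0],[0,-3,0],1],
  [[0,0,0],[0,-8,0],1],
  [[0,0,0],[0,-16,0],1],
  [[0,0,0],[0,-28,0],1],
  [[0,0,0],[0,-44,0],1],
  [[0,0,0],[0,-62,0],1],
  [[0,0,0],[0,-80,0],1],
  [[0,0,0],[0,-94,0],1],
  [[0,0,0],[0,-105,0],1],
  [[0,0,0],[0,-110,0],1],
])

```text
time_s: 3.73
ee_pos: [447.5, -299.5, 455.0]
ee_rot: [-90.1, -0.2, 1.7]
force: [0.3, -0.9, -4.9]
gripper_width: 11.8
```

```bash
python3 w.py w2; python3 -c "
from h import *
f=env.grab_frame('side');cv2.imwrite('pics/s2.png',f['frame']);print(env.state()['torque'])
a=cv2.imread('pics/w2.png');b=cv2.imread('pics/s2.png')[80:380,200:500];cv2.imwrite('pics/c2.png',np.hstack([cv2.resize(a,(480,300)),b]))"
```

```text
3.7333 [ 447.50174332 -299.50447687  454.97800632] [-90.1156699   -0.15929673   1.71568851] [ 0.3435912  -0.94999259 -4.9428293 ] 11.799440598833714
[[1.0, -0.001, 0.0, 1.081], [-0.0, -0.284, 0.959, 20.074], [-0.001, -0.959, -0.284, 81.009], [0.0, 0.0, 0.0, 1.0]] 308.61344669547634
[-0.0064616  -0.21184872 -0.00201059]
```

View pics/c2.png

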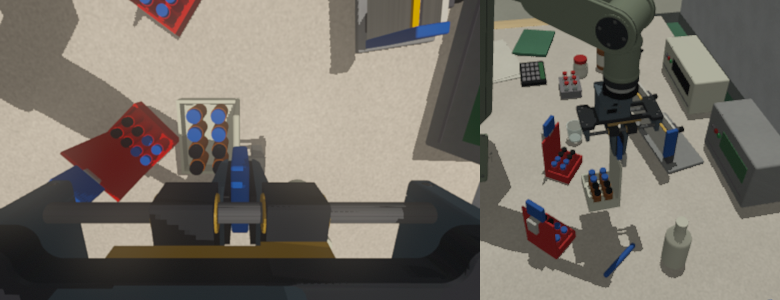

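The carrier is gripped, upright and clear of the table; nothing else has moved. Next I'll go in front of the rail.

>>> carry_out([
  [[0,-0.01,0],[3,0,6],1],
  [[0,-0.02,0],[11,0,20],1],
  [[0,-0.04,0],[24,0,44],1],
  [[0,-0.06,0],[40,0,75],1],
  [[0,-0.08,0],[58,0,109],1],
  [[0,-0.1,0],[75,0,141],1],
  [[0,-0.12,0],[90,0,169],1],
  [[0,-0.135,0],[101,0,190],1],
  [[0,-0.145,0],[107,0,202],1],
  [[0,-0.15,0],[110,0,207],1],
])

```text
time_s: 4.67
ee_pos: [551.7, -87.3, 451.7]
ee_rot: [-89.9, 0.1, 10.5]
force: [-0.4, -0.6, -5.1]
gripper_width: 12.0
```

>>> carry_out([
  [[0,0,0],[0,0,0],1],
  [[0,0,0],[0,0,0],1],
  [[0,0,0],[0,0,0],1],
])

```text
time_s: 4.92
ee_pos: [550.7, -90.4, 452.6]
ee_rot: [-90.0, 0.1, 10.2]
force: [-0.0, 0.0, -5.3]
gripper_width: 12.3
```

```bash
python3 w.py w3; python3 - <<'E'
from h import *
a=np.load("w3.npy");P=a[...,:3];hsv=cv2.cvtColor(a[...,3:6].astype(np.uint8),cv2.COLOR_BGR2HSV);H,S,V=[hsv[...,i].astype(int) for i in range(3)]
m=(H>15)&(H<35)&(S>120)&(V>80)&(abs(P[...,0]-600)<60)&(P[...,2]>150)&(P[...,2]<200)
p=P[m];c=np.polyfit(p[:,1],p[:,0],1);print(m.sum(),"yel",c,np.degrees(-np.arctan(c[0])),"z",np.percentile(p[:,2],[5,50,95]),p[:,1].min(),p[:,1].max())
th=-np.arctan(c[0]);ex=np.array([np.cos(th),np.sin(th)]);ey=np.array([-ex[1],ex[0]]);o=np.array([c[1],0])
d=(P[...,:2]-o);X=d@ex;Y=d@ey
print("yel X spread",np.percentile(X[m],[2,50,98]))
g=(H>45)&(H<85)&(S>100)&(V>40)&(abs(X)<40)&(P[...,2]>120)&(abs(Y)<150)
if g.sum():
  v,u=np.nonzero(g);print("green",g.sum(),u.mean(),v.mean(),np.median(X[g]),np.percentile(Y[g],[5,50,95]),np.median(P[g][:,2]))
b=(H>95)&(H<130)&(S>100)&(V>40)&(P[...,2]>150)&(X>-10)&(X<40)&(abs(Y)<200);print("blue",b.sum(),np.percentile(Y[b],[1,50,99]) if b.sum() else 0,np.percentile(P[b][:,2],[50,97]) if b.sum() else 0)
# profile of heights across the channel
for x0 in range(6,30,3):
  k=(X>x0)&(X<x0+3)&(P[...,2]>110)&(P[...,2]<200)&(abs(Y)<150)
  for y0 in range(-60,140,20):
    q=k&(Y>y0)&(Y<=y0+20); print("%4.0f"%np.median(P[q][:,2]) if q.sum()>2 else "   .",end=" ")
  print(x0)
E
```

```text
4.9167 [550.73043415 -90.4269051  452.60388554] [-9.00412467e+01  5.25436387e-02  1.02288792e+01] [-0.03765155  0.04833922 -5.33714424] 12.30463624675738
[[1.0, -0.001, 0.0, 1.127], [-0.0, -0.284, 0.959, 20.071], [-0.001, -0.959, -0.284, 80.845], [0.0, 0.0, 0.0, 1.0]] 308.61344669547634
2008 yel [-1.79199496e-01  5.97992417e+02] 10.159541460392512 z [167.71224284 169.379903   170.60887367] -126.31752468121844 71.33719894558068
yel X spread [-2.94866375 -0.04045533  3.25934389]
green 120 405.5416666666667 125.025 13.858720645785152 [-24.72097964 -17.70480782 -11.51408914] 143.76870084445451
blue 0 0 0
 149  150    .  149  149  149  150    .    .    . 6
 149  144  144  149  149  149  149    .    .    . 9
 149  143  142  149  149  149  149    .    .    . 12
 149  140  141  149  149  149  149    .    .    . 15
 150  140  140  149  150  150  150    .    .    . 18
 168  164  164  167  168  167  165    .    .    . 21
 175  175  175  175  175  175  175    .    .    . 24
 175  175  175  175  175  175  175    .    .    . 27
```

View pics/w3.png

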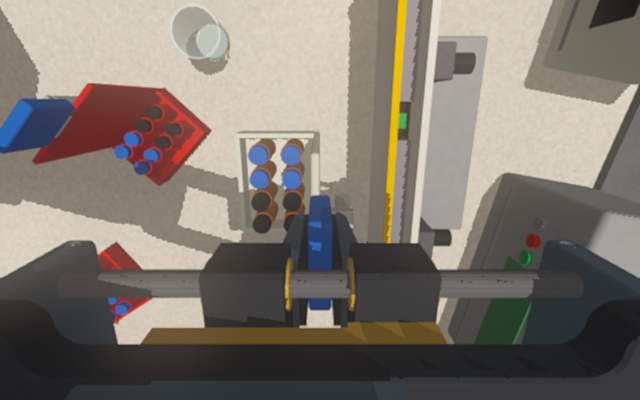

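The wrist view shows the yellow lip at u≈395 and the green plunger in the notch at (405,125). The carrier hangs upright in the gripper, tab at (320,250). I'll check where it sits in the hand using the same frame.

```bash
python3 - <<'E'
from h import *
a=np.load("w3.npy");P=a[...,:3];hsv=cv2.cvtColor(a[...,3:6].astype(np.uint8),cv2.COLOR_BGR2HSV);H,S,V=[hsv[...,i].astype(int) for i in range(3)]
th=np.radians(10.16);ex=np.array([np.cos(th),np.sin(th)]);ey=np.array([-ex[1],ex[0]]);d=P[...,:2]-[598,0];X=d@ex+3;Y=d@ey+17.7
print("TCP",(np.array([550.73,-90.43])-[598,0])@ex+3,(np.array([550.73,-90.43])-[598,0])@ey+17.7)
u=np.arange(640)[None]+0*H
b=(H>95)&(H<130)&(S>100)&(V>40)&(u>300)&(u<340)&(P[...,2]>250)
print("tab",b.sum(),np.percentile(X[b],[2,50,98]),np.percentile(Y[b],[1,50,99]),np.percentile(P[b][:,2],[5,50,95]))
w=(S<100)&(P[...,2]>225)&(P[...,2]<275)&(u>235)&(u<390)&(abs(X+50)<70)
for lo in range(225,275,5):
    k=w&(P[...,2]>lo)&(P[...,2]<=lo+5)
    if k.sum()>5: print(lo,k.sum(),np.percentile(X[k],[2,98]),np.percentile(Y[k],[2,98]))
# tray rim
k=(S<80)&(V>110)&(P[...,2]>140)&(P[...,2]<185)&(u<325)
for lo in range(140,185,5):
    q=k&(P[...,2]>lo)&(P[...,2]<=lo+5)
    if q.sum()>10: print("rim",lo,q.sum(),np.percentile(X[q],[2,98]),np.percentile(Y[q],[2,98]))
q=k&(P[...,2]>155)&(P[...,2]<180);A=np.c_[X[q],Y[q],np.ones(q.sum())];c=np.linalg.lstsq(A,P[q][:,2],rcond=None)[0];print("tilt deg",np.degrees(c[:2]),q.sum())
E
```

```text
TCP -59.480393852346324 -62.97365235351428
tab 1911 [-64.09804466 -58.35340196 -52.95018033] [-84.20805364 -45.81133874 -36.53801651] [266.71735998 297.40389416 298.65206179]
225 36 [-63.17259907 -38.57240595] [-52.1158176  -12.03687333]
230 43 [-63.66682356 -38.38545236] [-48.41402399 -12.00489969]
235 52 [-63.44454952 -38.51596298] [-49.91059585 -11.93371407]
240 58 [-63.79060613 -38.26291505] [-48.71926143 -11.97012694]
245 56 [-63.77072771 -38.61809502] [-48.54954932 -11.90370881]
250 594 [-64.39711912 -38.23741609] [-56.88439858 -12.88512463]
255 20 [-64.27374306 -52.92484888] [-38.39163837 -36.67400561]
260 36 [-70.15589333 -46.33587759] [-47.12314508 -37.65080325]
265 83 [-72.19447643 -44.52429751] [-47.15437861 -37.65579708]
270 114 [-73.29578033 -43.83547577] [-47.27173631 -38.42090798]
rim 140 387 [-304.67589178  -67.61834402] [-111.26601707   20.50288847]
rim 145 23 [-213.31934933  -59.57705054] [-71.30417263   5.03533194]
rim 150 47 [-121.55775542  -63.36747364] [-66.68693759 -12.49679684]
rim 155 103 [-122.20463183  -61.84805548] [-57.95331553 -11.9903334 ]
rim 160 89 [-161.39959434  -60.65033062] [-83.04125591  -4.73041682]
rim 165 14 [-286.17581577  -59.33774804] [-52.57911349  18.47649027]
tilt deg [-0.46869368  3.58959161] 220
```

>>> carry_out([
  [[0,0,0],[4,0,2],1],
  [[0,0,0],[12,0,6],1],
  [[0,0,0],[24,0,11],1],
  [[0,0,0],[36,0,16],1],
  [[0,0,0],[46,0,21],1],
  [[0,0,0],[53,0,24],1],
  [[0,0,0],[56.5,0,25],1],
  [[0,0,0],[56.5,0,25],1],
  [[0,0,0],[56.5,0,25],1],
  [[0,0,0],[56.5,0,25],1],
])

```text
time_s: 5.8
ee_pos: [602.1, -54.7, 452.7]
ee_rot: [-90.0, 0.0, 10.3]
force: [-0.7, -0.1, -5.4]
gripper_width: 11.9
```

```bash
cat > st.py <<'E'
from h import *
s=env.state();th=np.radians(10.16);e=np.array([[np.cos(th),np.sin(th)],[-np.sin(th),np.cos(th)]])
q=e@(s["ee_pos"][:2]-[598,0])+[3.5,18.7]
print("t=%.1f Y=%.1f toe z=%.1f"%(q[0],q[1],s["ee_pos"][2]-241.3),"F rail",np.round(e@s["force"][:2],1),np.round(s["force"][2],1),"tq",np.round(s["torque"],2),"rot",np.round(s["ee_rot"],2),s["gripper_width"].round(1))
E
python3 st.py; python3 w.py w4 >/dev/null; python3 - <<'E'
from h import *
a=np.load("w4.npy");P=a[...,:3];im=a[...,3:6].astype(np.uint8);cv2.imwrite("pics/w4c.png",cv2.resize(im[60:260,220:460],None,fx=3,fy=3))
hsv=cv2.cvtColor(im,cv2.COLOR_BGR2HSV);H,S,V=[hsv[...,i].astype(int) for i in range(3)]
th=np.radians(10.16);ex=np.array([np.cos(th),np.sin(th)]);ey=np.array([-ex[1],ex[0]]);d=P[...,:2]-[598,0];X=d@ex+3;Y=d@ey+17.7
m=(H>15)&(H<35)&(S>120)&(V>80)&(abs(X)<15)&(P[...,2]>160)&(P[...,2]<180);print("lip",np.percentile(X[m],[2,50,98]),np.median(P[m][:,2]))
b=(H>95)&(H<130)&(S>100)&(V>40)&(abs(X)<20)&(P[...,2]>290);print("tab",np.percentile(X[b],[2,50,98]))
w=(S<100)&(P[...,2]>240)&(P[...,2]<258)&(abs(X)<40);print("arm",np.percentile(X[w],[2,98]),np.percentile(Y[w],[2,98]))
E
```

```text
lip [0.18249484 3.14644347 6.1859023 ] 169.4101576065647
tab [-7.21368495 -1.42293592  4.31401972]
arm [-7.46852993 18.74665518] [-30.24861893  14.03691215]Traceback (most recent call last):
  File "st.py", line 4, in <module>
    print("t=%.1f Y=%.1f toe z=%.1f"%(q[0],q[1],s["ee_pos"][2]-241.3),"F rail",np.round(e@s["force"][:2],1),np.round(s["force"][2],1),"tq",np.round(s["torque"],2),"rot",np.round(s["ee_rot"],2),s["gripper_width"].round(1))
                                                                                                                                                                                                 ^^^^^^^^^^^^^^^^^^^^^^^^
AttributeError: 'float' object has no attribute 'round'
```

View pics/w4c.png

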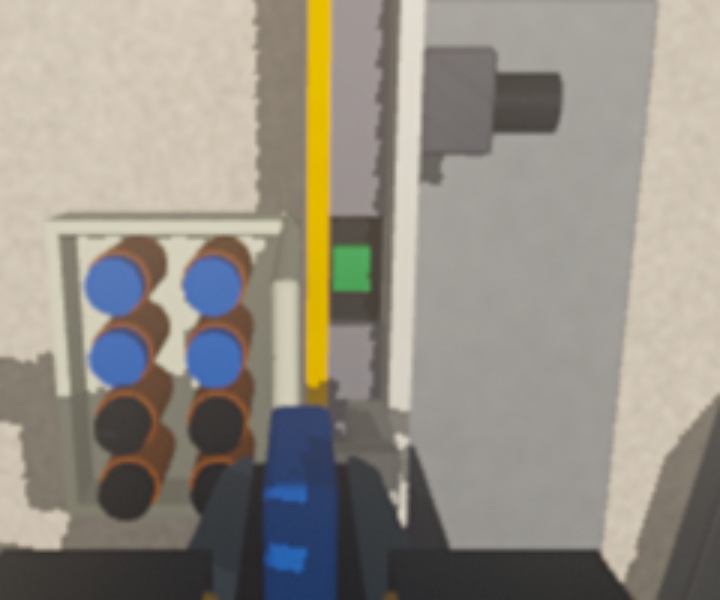

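The yellow lip runs at u≈318, and the green plunger is in the notch at (352,268). The carrier tab straddles the lip with the toe over the channel, about 36 mm short of the notch. Next I'll lower it.

>>> carry_out([
  [[0,0,0],[0,4,0],1],
  [[0,0,0],[0,11,0],1],
  [[0,0,0],[0,20,0],1],
  [[0,0,0],[0,29,0],1],
  [[0,0,0],[0,38,0],1],
  [[0,0,0],[0,46,0],1],
  [[0,0,0],[0,52,0],1],
  [[0,0,0],[0,55,0],1],
  [[0,0,0],[0,56,0],1],
  [[0,0,0],[0,56,0],1],
])

```text
time_s: 6.68
ee_pos: [602.4, -54.6, 396.6]
ee_rot: [-90.0, 0.0, 10.3]
force: [-0.3, 0.2, -4.3]
gripper_width: 12.0
```

```bash
sed -i 's/s\["gripper_width"\].round(1)/round(s["gripper_width"],1)/' st.py; python3 st.py
```

```text
t=-1.8 Y=-35.8 toe z=155.3 F rail [-0.3  0.2] -4.3 tq [-0.05 -0.24 -0.02] rot [-90.01   0.    10.32] 12.0
```

>>> carry_out([
  [[0,0,0],[0,1,0],1],
  [[0,0,0],[0,2,0],1],
  [[0,0,0],[0,3,0],1],
  [[0,0,0],[0,4,0],1],
  [[0,0,0],[0,4,0],1],
  [[0,0,0],[0,4,0],1],
])

```text
time_s: 7.18
ee_pos: [602.3, -54.6, 392.8]
ee_rot: [-90.0, 0.0, 10.3]
force: [0.6, -0.2, -4.6]
gripper_width: 11.8
```

>>> carry_out([
  [[0,0,0],[0,0.4,0],1],
  [[0,0,0],[0,0.8,0],1],
  [[0,0,0],[0,1.0,0],1],
  [[0,0,0],[0,1.0,0],1],
])

```text
time_s: 7.52
ee_pos: [602.3, -54.6, 391.7]
ee_rot: [-90.0, 0.0, 10.3]
force: [0.0, 0.2, -6.0]
gripper_width: 12.3
```

>>> carry_out([
  [[0,0,0],[0,0.3,0],1],
  [[0,0,0],[0,0.6,0],1],
  [[0,0,0],[0,0.6,0],1],
  [[0,0,0],[0,0.6,0],1],
])

```text
time_s: 7.85
ee_pos: [602.3, -54.6, 391.1]
ee_rot: [-90.0, 0.0, 10.3]
force: [0.2, -0.1, -5.0]
gripper_width: 11.6
```

>>> carry_out([
  [[0,0,0],[0,0.3,0],1],
  [[0,0,0],[0,0.6,0],1],
  [[0,0,0],[0,0.6,0],1],
  [[0,0,0],[0,0.6,0],1],
])

```text
time_s: 8.18
ee_pos: [602.3, -54.6, 391.0]
ee_rot: [-90.0, -0.0, 10.3]
force: [-1.4, -0.1, -1.7]
gripper_width: 12.2
```

Contact at toe z≈149.7, about 3 N on the floor. I'll slide along the channel from here.

>>> carry_out([
  [[0,0,0],[0,0,1.5],1],
  [[0,0,0],[0,0,4],1],
  [[0,0,0],[0,0,7],1],
  [[0,0,0],[0,0,10],1],
  [[0,0,0],[0,0,13],1],
  [[0,0,0],[0,0,16],1],
  [[0,0,0],[0,0,19],1],
  [[0,0,0],[0,0,21.5],1],
  [[0,0,0],[0,0,23],1],
  [[0,0,0],[0,0,23],1],
])

```text
time_s: 9.02
ee_pos: [598.2, -31.6, 390.9]
ee_rot: [-90.0, -0.0, 10.3]
force: [-0.2, -1.7, 0.9]
gripper_width: 12.2
```

```bash
python3 st.py
```

```text
t=-1.9 Y=-12.4 toe z=149.6 F rail [-0.5 -1.6] 0.9 tq [-0.43 -0.42  0.01] rot [-9.001e+01 -4.000e-02  1.033e+01] 12.2
```

>>> carry_out([
  [[0,0,0],[0,-0.3,0.5],1],
  [[0,0,0],[0,-0.3,2],1],
  [[0,0,0],[0,-0.3,4],1],
  [[0,0,0],[0,-0.3,6],1],
  [[0,0,0],[0,-0.3,7.5],1],
  [[0,0,0],[0,-0.3,8],1],
  [[0,0,0],[0,-0.3,8],1],
])

```text
time_s: 9.6
ee_pos: [596.3, -23.4, 389.6]
ee_rot: [-89.9, 0.2, 10.3]
force: [0.1, -0.3, -4.8]
gripper_width: 12.1
```

>>> carry_out([
  [[0,0,0],[0,0,0.7],1],
  [[0,0,0],[0,0,1.5],1],
  [[0,0,0],[0,0,2],1],
  [[0,0,0],[0,0,2],1],
])

```text
time_s: 9.93
ee_pos: [596.3, -22.0, 390.7]
ee_rot: [-90.0, 0.0, 10.3]
force: [0.7, 0.4, -4.9]
gripper_width: 11.7
```

>>> carry_out([
  [[0,0,0],[0,0,0.7],1],
  [[0,0,0],[0,0,1.5],1],
  [[0,0,0],[0,0,2],1],
  [[0,0,0],[0,0,2],1],
])

```text
time_s: 10.27
ee_pos: [596.0, -20.0, 390.9]
ee_rot: [-90.0, -0.0, 10.3]
force: [0.5, -0.1, -5.1]
gripper_width: 11.8
```

```bash
python3 st.py
```

```text
t=-2.0 Y=-0.7 toe z=149.6 F rail [ 0.5 -0.2] -5.1 tq [ 0.02 -0.22 -0.01] rot [-90.    -0.    10.32] 11.8
```

Contact force vanished, so the toe is over the notch. I'll lower it into the notch.

>>> carry_out([
  [[0,0,0],[0,0.6,0],1],
  [[0,0,0],[0,1.2,0],1],
  [[0,0,0],[0,1.8,0],1],
  [[0,0,0],[0,2.4,0],1],
  [[0,0,0],[0,2.4,0],1],
  [[0,0,0],[0,2.4,0],1],
])

```text
time_s: 10.77
ee_pos: [596.1, -20.2, 388.4]
ee_rot: [-90.0, 0.0, 10.3]
force: [0.2, 0.1, -4.6]
gripper_width: 12.0
```

```bash
python3 st.py
```

```text
t=-2.0 Y=-0.8 toe z=147.1 F rail [0.2 0. ] -4.6 tq [-0.03 -0.22  0.02] rot [-90.     0.    10.31] 12.0
```

>>> carry_out([
  [[0,0,0],[0,0.8,0],1],
  [[0,0,0],[0,1.8,0],1],
  [[0,0,0],[0,2.8,0],1],
  [[0,0,0],[0,3.8,0],1],
  [[0,0,0],[0,4.8,0],1],
  [[0,0,0],[0,5.7,0],1],
  [[0,0,0],[0,6.2,0],1],
  [[0,0,0],[0,6.2,0],1],
  [[0,0,0],[0,6.2,0],1],
])

```text
time_s: 11.52
ee_pos: [596.1, -20.1, 382.3]
ee_rot: [-90.0, -0.0, 10.3]
force: [-0.2, 0.7, -4.0]
gripper_width: 11.9
```

>>> carry_out([
  [[0,0,0],[0,0.3,0],1],
  [[0,0,0],[0,0.6,0],1],
  [[0,0,0],[0,0.8,0],1],
  [[0,0,0],[0,0.8,0],1],
])

```text
time_s: 11.85
ee_pos: [596.1, -20.2, 381.4]
ee_rot: [-90.0, -0.0, 10.3]
force: [-0.2, -0.2, -5.1]
gripper_width: 11.6
```

```bash
python3 st.py
```

```text
t=-2.0 Y=-0.8 toe z=140.1 F rail [-0.2 -0.2] -5.1 tq [ 0.02 -0.19 -0.  ] rot [-90.01  -0.    10.31] 11.6
```

>>> carry_out([
  [[0,0,0],[0,0.3,0],1],
  [[0,0,0],[0,0.5,0],1],
  [[0,0,0],[0,0.5,0],1],
  [[0,0,0],[0,0.5,0],1],
])

```text
time_s: 12.18
ee_pos: [596.1, -20.1, 381.0]
ee_rot: [-90.0, -0.0, 10.3]
force: [-0.7, -0.2, -4.2]
gripper_width: 11.8
```

>>> carry_out([
  [[0,0,0],[0,0.3,0],1],
  [[0,0,0],[0,0.4,0],1],
  [[0,0,0],[0,0.4,0],1],
  [[0,0,0],[0,0.4,0],1],
])

```text
time_s: 12.52
ee_pos: [596.0, -20.1, 381.0]
ee_rot: [-90.0, -0.0, 10.3]
force: [-2.8, 0.0, -0.3]
gripper_width: 11.7
```

```bash
python3 st.py
```

```text
t=-2.0 Y=-0.8 toe z=139.7 F rail [-2.8  0.5] -0.3 tq [-0.    0.01 -0.03] rot [-9.001e+01 -2.000e-02  1.031e+01] 11.7
```

>>> carry_out([
  [[0,0,0],[0,-0.3,0],1],
  [[0,0,0],[0.5,-0.3,0],1],
  [[0,0,0],[1.0,-0.3,0],1],
  [[0,0,0],[1.2,-0.2,0],1],
  [[0,0,0],[1.2,-0.2,0],1],
  [[0,0,0],[1.2,-0.2,0],1],
])

```text
time_s: 13.02
ee_pos: [597.0, -20.0, 381.0]
ee_rot: [-90.0, 0.0, 10.3]
force: [-5.6, -0.3, 1.1]
gripper_width: 11.6
```

>>> carry_out([
  [[0,0,0],[0,0,0],1],
  [[0,0,0],[0,0,0],1],
  [[0,0,0],[0,0,0],1],
  [[0,0,0],[0,0,0],1],
], force=8)

```text
time_s: 13.35
ee_pos: [597.1, -20.0, 381.0]
ee_rot: [-90.0, 0.0, 10.3]
force: [-5.0, -0.6, 2.9]
gripper_width: 11.7
```

```bash
python3 st.py
```

```text
t=-1.0 Y=-0.8 toe z=139.7 F rail [-5.   0.3] 2.9 tq [-0.16  0.81 -0.01] rot [-9.001e+01  3.000e-02  1.031e+01] 11.7
```

>>> carry_out([
  [[0,0,0],[-0.3,-0.1,0],1],
  [[0,0,0],[-0.7,-0.2,0],1],
  [[0,0,0],[-0.7,-0.2,0],1],
  [[0,0,0],[-0.7,-0.2,0],1],
], force=4)

```text
time_s: 13.68
ee_pos: [596.7, -20.0, 381.0]
ee_rot: [-90.0, -0.0, 10.3]
force: [-2.3, 0.2, 1.2]
gripper_width: 12.0
```

```bash
python3 st.py
```

```text
t=-1.3 Y=-0.8 toe z=139.7 F rail [-2.2  0.6] 1.2 tq [-0.13  0.41 -0.02] rot [-9.001e+01 -5.000e-02  1.031e+01] 12.0
```

>>> carry_out([
  [[0,0,0],[0,0,0],0.85],
  [[0,0,0],[0,0,0],0.8],
  [[0,0,0],[0,0,0],0.75],
  [[0,0,0],[0,0,0],0.7],
  [[0,0,0],[0,0,0],0.6],
  [[0,0,0],[0,0,0],0.5],
  [[0,0,0],[0,0,0],0.5],
  [[0,0,0],[0,0,0],0.5],
  [[0,0,0],[0,0,0],0.5],
  [[0,0,0],[0,0,0],0.5],
])

```text
time_s: 14.52
ee_pos: [596.6, -20.1, 381.0]
ee_rot: [-90.0, -0.0, 10.3]
force: [0.2, 0.9, 0.3]
gripper_width: 45.6
```

```bash
python3 st.py
```

```text
t=-1.5 Y=-0.8 toe z=139.7 F rail [0.3 0.8] 0.3 tq [-0.01 -0.14  0.06] rot [-9.001e+01 -1.000e-02  1.031e+01] 45.6
```

>>> carry_out([
  [[0,0,0],[0,-5,0],0.5],
  [[0,0,0],[0,-15,0],0.5],
  [[0,0,0],[0,-32,0],0.5],
  [[0,0,0],[0,-52,0],0.5],
  [[0,0,0],[0,-75,-10],0.5],
  [[0,0,0],[0,-98,-30],0.5],
  [[0,0,0],[0,-115,-60],0.5],
  [[0,0,0],[0,-125,-90],0.5],
  [[0,0,0],[0,-130,-115],0.5],
  [[0,0,0],[0,-130,-120],0.5],
])

```text
time_s: 15.35
ee_pos: [618.2, -141.5, 513.4]
ee_rot: [-90.2, -0.2, 10.1]
force: [0.5, -0.1, -0.4]
gripper_width: 45.5
```

```bash
python3 w.py w5 ; python3 - <<'E'
from h import *
f=env.grab_frame("side");f2=env.grab_frame("top")
a=np.load("w5.npy");P=a[...,:3];im=a[...,3:6].astype(np.uint8)
cv2.imwrite("pics/c5.png",np.hstack([cv2.resize(im[0:250,200:520],(384,300)),cv2.resize(f["frame"][120:320,240:500],(390,300))]))
hsv=cv2.cvtColor(im,cv2.COLOR_BGR2HSV);H,S,V=[hsv[...,i].astype(int) for i in range(3)]
th=np.radians(10.16);ex=np.array([np.cos(th),np.sin(th)]);ey=np.array([-ex[1],ex[0]])
for nm,P,im in(("wrist",P,im),("top",pts(f2),f2["frame"]),("side",pts(f),f["frame"])):
  hsv=cv2.cvtColor(im,cv2.COLOR_BGR2HSV);H,S,V=[hsv[...,i].astype(int) for i in range(3)]
  d=P[...,:2]-[598,0];X=d@ex+3;Y=d@ey+17.7;Z=P[...,2]
  b=(H>95)&(H<130)&(S>100)&(V>40)&(abs(X)<30)&(Z>180)&(Z<240)&(abs(Y)<60)
  if b.sum(): print(nm,"tab",b.sum(),np.percentile(X[b],[2,50,98]),np.percentile(Y[b],[2,50,98]),"top z",np.percentile(Z[b],97))
  w=(S<100)&(Z>165)&(Z<190)&(X>3)&(X<22)&(abs(Y)<14);
  if w.sum(): print(nm,"arm top z",np.median(Z[w]),w.sum(),Y[w].min(),Y[w].max())
E
```

```text
15.35 [ 618.20588816 -141.4996046   513.41048659] [-90.22528705  -0.21698576  10.11776878] [ 0.508995   -0.10534077 -0.42105117] 45.490127854331604
[[1.0, -0.001, 0.0, 1.126], [-0.0, -0.284, 0.959, 20.076], [-0.001, -0.959, -0.284, 80.847], [0.0, 0.0, 0.0, 1.0]] 308.61344669547634
wrist tab 1022 [-13.07330759  -7.24563299  -1.63755746] [-24.30419734  -0.21337787  22.19693617] top z 226.66409410096628
wrist arm top z 181.2968288225958 414 -13.999464832547218 13.301338184928131
top tab 81 [-13.22132037 -10.65333953  -3.39028285] [-22.99936167  -1.99106222  19.37485201] top z 229.3033939769627
top arm top z 182.82599729604382 19 -13.12486364675462 9.637336735824691
side tab 135 [-17.3816298  -14.55603676  -4.7122869 ] [-28.70821711 -14.12498989  14.96982279] top z 227.92298437231244
side arm top z 175.89390985895693 12 -13.337223981022817 7.453585888865968
```

View pics/c5.png

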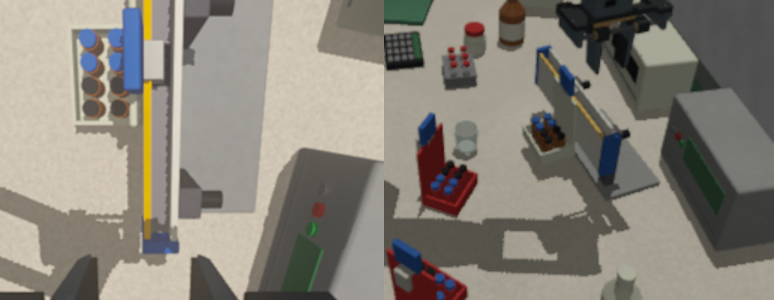

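```bash
python3 -c "
from h import *
env.job_done();print(env.state()['time_s'])"
```

```text
the job is handed in; nothing more can be done
the job is handed in; nothing more can be done
```

The white vial carrier is hanging from the rail with its hook in the notch, and I have handed the job in. The robot is clear of everything, and it took about 15.5 s.

- **How it went:** I gripped the blue tab from above and lifted the carrier over the lip. The hook met the channel floor about 36 mm short of the notch, with about 3 N. It then slid along until the contact force vanished, was lowered until it touched bottom, and was released.
- **Contact forces:** The sliding force rose to about 6 N, at which point I eased off. Shifting the carrier toward the lip before letting go pressed about 5–6 N sideways and up to about 8 N down, so I backed that off too.
- **Last checks:** In the wrist camera, the top of the hook arm is at 181.3 mm; fully home would be about 181.5 mm. The top of the tab is at 226.7 mm, as expected. The hook is within about 1 mm of the notch centre, and the carrier leans a few degrees, as it should when let go.
- **Camera disagreement:** The side camera gave the hook arm as 175.9 mm, from only 12 pixels, and the tab about 14 mm off along the rail. The top camera agreed with the wrist view to about 2–3 mm.
- **Not confirmed directly:** I could not see the seat switch under the hook. That it is pressed follows from the hook's depth: it stopped 10 mm below the floor, which is the notch's full depth.
- **Other things on the bench:** They looked undisturbed in the last pictures. I did not measure them.

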